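# Clamp the re-glued trinket box

## Task

The wooden trinket box has just been re-glued: push it along the vanity top onto the cork patch between the jaws of the small clamp, then pump the clamp's trigger until its sprung pad closes on the box and is pressed about halfway in, never bottoming the pad out, which would crush the box. Finish while still holding the trigger squeezed, so that the pressure stays on and the box sits square against the fixed jaw. Keep the box on the table, move the jaw only by means of the trigger, and leave everything else where it is.

Things in the scene. Friction and masses are not known exactly. Their poses are not given: they have to be found in the camera images.
- trinket_box: Closed wooden box, 56 (its x) x 50 (its y) x 44 mm high, about 0.16 kg, loose on the table. Origin at the centre of its underside. Its 50 mm side goes between the jaws.
- clamp: Grey table clamp, fixed. Origin on the table at the working spot. x points away from the robot (yaw within 0.25 rad), y is the way the jaw closes, z up. All ranges in mm below are in this frame. The mouth opens to -x (the robot); push the box in along +x. Housing under the trigger: x 17..73, y 52..156, top z 62. Cork patch (a look only, no step): x -47..37, y -60..40.
- spot (a point): The clamp's origin: the point on the table where the box's centre is to come, with the clamp's axes. The toothed steel bar behind it, x 40..50, z 18..42, y -110..155 plus the jaw's travel, closes the mouth at the back.
- fixed_jaw: Fixed jaw of the clamp: x -26..66, y 40..56, 46 high; the box ends up against its face at y = 40. Its origin and axes are the clamp's own.
- grip_post (a point): Centre of the upper part of the fixed grip post, z 90, x 45, y 131. The post is 28 wide in x, y 122..140, top at z 115.
- trigger_front (a point): Middle of the trigger face that is pressed: it looks to -y, at x 45, y 84, z 90 when released. The trigger is an upright aluminium blade 20 wide in x (head 26), 10 thick in y (head 13), up to z 108. It is squeezed along +y towards the post: trigger front to post back is 56 mm released, 38 mm fully squeezed; one finger in front of the trigger, one behind the post, from above.
- trigger (a joint): Travel of the trigger in m: 0 released, 0.018 fully squeezed. A spring returns it (3 N at 0, 5.7 N at full). A squeeze takes the jaw along one to one through a ratchet of 7 mm pitch (up to 7 mm is lost before it catches); on the return the jaw stays. Let it return fully between squeezes.
- jaw (a joint): Travel of bar and moving jaw in m along +y: starts at 0 to 0.03, greatest 0.08. The moving jaw is at x -28..52, y -110..-96 plus this travel, 46 high. Only a friction of 3 N holds it: if the trigger is let go, the pressed pad pushes it back until 2 to 3 mm of press is left.
- pad_face (a point): Centre of the face of the square white pad (34 x 34 mm, z 24, x 0) on the moving jaw; it looks to +y. Its y is -75 mm plus jaw minus pad. The pad pushes a box standing clear of the fixed jaw along until it bears there; only then is it pressed in.
- pad (a joint): How far the pad is pressed in against its spring, in m: 0 free, 0.007 half (about 9 N), 0.014 bottomed out; 1200 N/m. Half pressed needs about 17 to 18 N on the trigger in all.
- jar_a: Squat closed serum jar, 48 mm across, 50 mm high, left of the push lane; leave alone. Origin at its underside.
- jar_b: Slim closed serum jar, 40 mm across, 58 mm high, right of the push lane; leave alone. Origin at its underside.
- ring_cone: White ceramic ring cone, 60 mm across its foot, 82 mm high, beyond the moving jaw; leave alone. Origin at its underside.
- tweezer: Steel tweezer, 90 mm long along its x, 5 mm thick, lying left of the clamp; leave alone. Origin at its middle.
- round_mirror: Round wooden hand mirror lying face up, disc 110 mm across, handle reaching 155 mm from the disc's centre (origin) along its -x, 12 mm thick, far right; leave alone.
- comb: Flat wooden comb, 160 mm long along its x, far left; leave alone. Origin at its middle.
Not all that is in view belongs to the job. Of the things shaped like the trinket_box, the wooden one is meant.

How it is judged:
By the outcome, as a careful person would: the job done as asked, in the order asked, and still so for the second after the job is handed in, while the arm keeps its last pose, push and grip.
It also fails if it takes over 69 s, if anything falls off the work surface, if the arm or the gripper's body presses on something with over 40 N, if the wrist force passes 120 N, or if a joint passes its speed limit or range.

## Robot

A 6-joint arm with a two-finger parallel gripper is mounted at the origin on the work surface. World frame = base frame: x ahead of the robot, y to its left, z up, the work surface at z = 0. Lengths are in mm, angles in rad, forces in N, time in s.
With the tool pointing down it reaches from about 300 to 775 mm from the base axis. Payload 14.6 kg.
Tool frame: the origin (TCP) lies on the centre line of the jaws, within the pads' length; the fingertips stand 19 mm ahead of it and the grasp point (between the pads) is the TCP (bot.tip_reach is the distance from the TCP to the fingertips, in mm); z points along the fingers, y is the line along which they close (so a half turn about z gives the same grasp; the last joint's range is limited). The gripper opens to 85 mm and grips with 20 to 120 N. Pads are 22 mm wide; open, the fingers measure 114 mm over their backs; the gripper's body (76 mm by 85 mm) begins 54 mm behind the grasp point. The pads swing forward as they close: fully open they stand 13 mm farther back than shut.
Start: joints at [1.177, 0.3, 1.521, -0, 1.321, -0.067], TCP at [176.555, 520.882, 250.281] pointing down, gripper open.
Joint ranges: [-3.03, 3.03], [-0.79, 2.21], [0.23, 2.52], [-1.04, 4.18], [0, 3.07], [-2.55, 2.55]. Speed limits (rad/s): [2.22, 2.22, 2.57, 3.14, 3.14, 3.14].

## Interface

Orientations are given as a unit quaternion [w, x, y, z].
In Python, from rig import bot gives the robot as it stands. Calls block until the motion is done:
- bot.move_to(position, orientation): joint-space move of the TCP to a pose.
- bot.servo_line(position, attitude=None, speed=150, until_force=None): straight line of the TCP; attitude=None keeps the orientation; speed is the mean speed in mm/s. With until_force (N) it stops when the force on the tool has changed by that much, and returns True; else False.
- bot.move_joints(angles): joint-space move.
- bot.move_gripper(opening, grip_force=None): finger opening in mm; grip_force is the grip in N (None keeps the last); returns when the fingers have stopped.
- bot.dwell(seconds).
- bot.ik(position, orientation): joint angles nearest the present ones, or None.
- bot.read_state(): the state.
- bot.read_camera(name): name is "scene" or "top" or "wrist"; returns a dict with "image" (384x512x3 uint8, blue, green, red), "depth" (384x512 float32, mm along the optical axis (not along the pixel's ray), 0 where there is no reading), "fovy" (degrees; the focal length in pixels is half the picture's height over the tangent of half this angle, whatever the lens; pixels are square), "cx", "cy" (the principal point, pixels), "k1" (the pictures are not rectified: a ray, as slopes to the right and down, at radius r is drawn at 1 + k1 r^2 times it, then the intrinsics apply), "eye" and "attitude" of the camera in the world; the wrist camera has in their place "mount" (4x4, takes a point from camera to tool coordinates, whose origin is the TCP and whose axes are the flange's). Camera axes: x right, y down, z forward; pixel columns grow to the right and rows downward; lengths in mm; the calibration is good to about 2 mm. A picture is of the moment at which its call begins: read the wrist's pose just before it.
A pose or a line that the arm cannot do raises bot.MotionError and nothing moves.
- bot.finish_job(): hands the job in; it is judged then, once.
The state is a dict: "clock": time; "joint_positions": joint angles; "qvel": joint speeds; "effort": joint torques, N m; "ee_pos": TCP position; "tool_rot": TCP orientation; "ft_force": force on the tool from outside, world axes, zero at the start; "moment": the same for the moment, N m; "grip_width": finger opening in mm; "grip_force": force on a finger pad.
Only numpy, scipy, OpenCV 4.12 (cv2) and the standard library are available. Lean on these libraries where they do the work, as an engineer would, in place of code of your own. Each camera call takes 0.05 s, during which the arm holds its last target. There are 200 camera calls.

## Working session

There is one attempt and no reset: what is moved stays moved. The work goes in short steps, each a Python script; the robot and the scene stay as the last script left them, time stands still between calls to the robot, and variables do not carry over. Pictures are saved under pics/ and viewed, at most 10 in all, crops included, and the job is handed in when it is done.

```bash
mkdir -p pics; ls
python3 - <<'E'
from rig import bot
import cv2,numpy as np,pickle
d={}
for n in("top","scene"):
    c=bot.read_camera(n);d[n]=c;cv2.imwrite(f"pics/{n}0.png",c["image"])
    print(n,{k:v for k,v in c.items() if k not in("image","depth")})
pickle.dump(d,open("cams.pkl","wb"))
s=bot.read_state();print(s)
E
```

```text
pics
top {'fovy': 51.00320250383698, 'cx': 252.0696426035808, 'cy': 188.46853550973196, 'k1': -0.08296801842872202, 'eye': array([ 329.80103775,  -16.25681792, 1288.80974057]), 'attitude': array([-0.05367626,  0.70910868, -0.70111437,  0.05217649])}
scene {'fovy': 45.80965262175059, 'cx': 254.2470482321966, 'cy': 189.63824840909896, 'k1': 0.03153387741445721, 'eye': array([1425.88987446, -675.01002771, 1009.78940908]), 'attitude': array([-0.379798  ,  0.80504624,  0.41151331, -0.19573152])}
{'clock': 0.1, 'joint_positions': array([ 1.17735738e+00,  3.00403582e-01,  1.52153285e+00,  6.87759366e-06,
        1.32071274e+00, -6.66210282e-02]), 'qvel': array([ 0.00182929,  0.00038785, -0.00062987,  0.00063994,  0.0009489 ,
        0.00052713]), 'effort': array([ 5.85158286e-04, -5.44370198e+01, -3.62373805e+01, -1.91684757e-05,
        2.99464817e-03, -2.45993988e-06]), 'ee_pos': array([176.50333627, 520.70045008, 249.77874851]), 'tool_rot': array([-1.23689538e-04,  1.62683513e-01,  9.86678162e-01, -5.13581914e-04]), 'ft_force': array([ 0.29136543, -0.30089835,  0.2914864 ]), 'moment': array([ 0.04247078, -0.02479743, -0.02208295]), 'grip_force': 0.0, 'grip_width': 85.27101437173876}
```

View pics/top0.png

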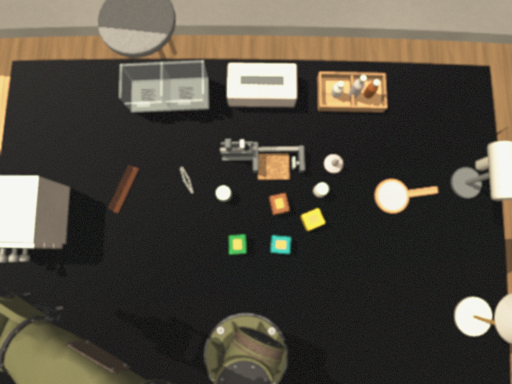

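View pics/scene0.png

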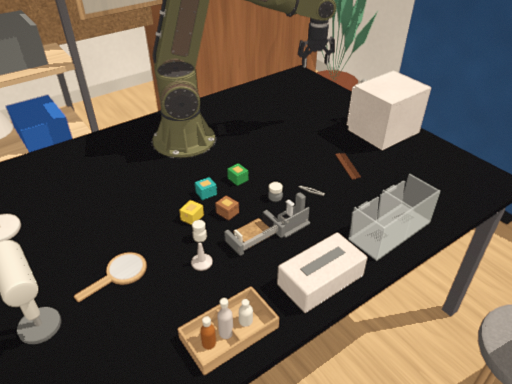

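The top view shows the clamp with its cork patch at about (273,167). Four boxes are shaped alike: green (237,244), teal (281,244), yellow (313,219) and brown wood-coloured (279,204). The brown one fits "wooden". The jars are at (223,193) and (321,189), the cone at (333,162). I'll confirm with a crop and get rough positions.

```bash
cat > h.py <<'E'
import numpy as np,cv2
from scipy.spatial.transform import Rotation as R
def rot(q): return R.from_quat([q[1],q[2],q[3],q[0]])
def quat(r): x,y,z,w=r.as_quat(); return [w,x,y,z]
def campose(c,st=None):
    if "eye" in c: return rot(c["attitude"]).as_matrix(),np.array(c["eye"])
    M=np.array(c["mount"]);Rt=rot(st["tool_rot"]).as_matrix()
    return Rt@M[:3,:3],Rt@M[:3,3]+st["ee_pos"]
def K(c):
    f=c["image"].shape[0]/2/np.tan(np.radians(c["fovy"]/2))
    return np.array([[f,0,c["cx"]],[0,f,c["cy"]],[0,0,1.]]),np.array([c["k1"],0,0,0,0.])
def rays(c,uv):
    return cv2.undistortPoints(np.float64(uv).reshape(-1,1,2),*K(c)).reshape(-1,2)
def cast(c,uv,z,st=None):
    A,e=campose(c,st);d=np.c_[rays(c,uv),np.ones(len(np.reshape(uv,(-1,2))))]@A.T
    return e+d*((z-e[2])/d[:,2])[:,None]
def project(c,P,st=None):
    A,e=campose(c,st);return cv2.projectPoints((np.float64(P)-e)@A,np.zeros(3),np.zeros(3),*K(c))[0].reshape(-1,2)
def cloud(c,st=None):
    A,e=campose(c,st);h,w=c["depth"].shape;u,v=np.meshgrid(np.arange(w),np.arange(h))
    r=rays(c,np.c_[u.ravel(),v.ravel()]).reshape(h,w,2);d=c["depth"][...,None]
    return np.concatenate([r*d,d],2)@A.T+e
E
python3 - <<'E'
import pickle;from h import *
d=pickle.load(open("cams.pkl","rb"));c=d["top"]
print(np.round(cast(c,[(279,204)],44)),np.round(cast(c,[(273,167),(223,193),(321,189),(333,162),(313,219)],0)))
cv2.imwrite("pics/crop1.png",cv2.resize(c["image"][125:260,200:350],None,fx=5,fy=4.4,interpolation=cv2.INTER_CUBIC)[:600])
E
```

```text
[[470. -97.  44.]] [[ 596.  -80.    0.]
 [ 508.   81.    0.]
 [ 525. -236.    0.]
 [ 615. -277.    0.]
 [ 427. -209.    0.]]
```

View pics/crop1.png

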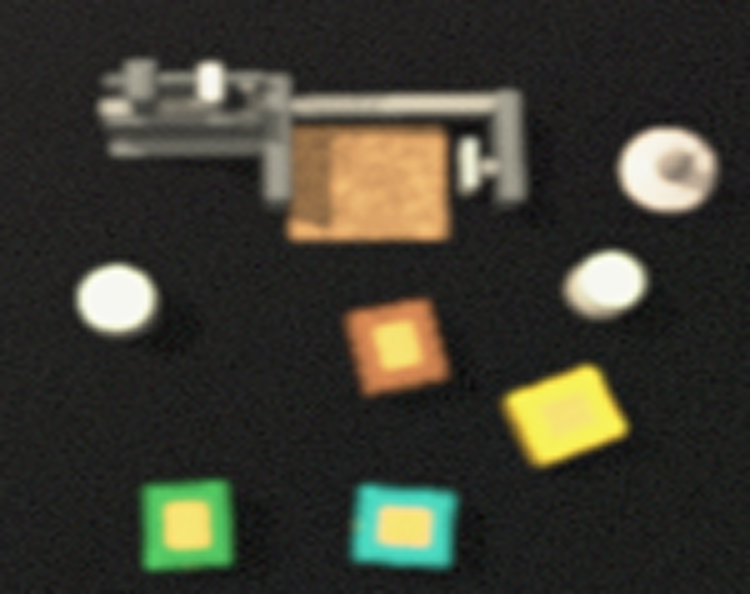

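The crop confirms it: the brown wooden box at (279,204), about 10° off square, nearest the mouth of the clamp. Next is a closer wrist view.

Run:
```python
from rig import bot
from h import *;import pickle
q=quat(R.from_matrix(np.array([[-1,0,0],[0,1,0],[0,0,-1.]])))
p=[500,-60,330]
j=bot.ik(p,q);print(j)
bot.move_to(p,q)
s=bot.read_state();c=bot.read_camera("wrist")
print(s["clock"],s["ee_pos"],s["tool_rot"],c["mount"],c["fovy"],c["k1"])
pickle.dump((s,c),open("w1.pkl","wb"));cv2.imwrite("pics/w1.png",c["image"])
```

```text
[-1.92171647e-01  1.44391641e-01  1.52598422e+00 -4.44089210e-16
  1.47121679e+00 -1.76296797e+00]
2.4833 [500.06962115 -59.45846592 329.91991816] [-3.85395739e-05 -3.48487977e-04  9.99999937e-01  6.10110906e-05] [[ 5.89162772e-04 -9.52575199e-01 -3.04302716e-01  7.92475876e+01]
 [ 9.99999734e-01  4.30283980e-04  5.89165845e-04 -5.97511298e-01]
 [-4.30288189e-04 -3.04302982e-01  9.52575199e-01 -1.23613073e+02]
 [ 0.00000000e+00  0.00000000e+00  0.00000000e+00  1.00000000e+00]] 61.12441384195513 -0.08773776592867623
```

View pics/w1.png

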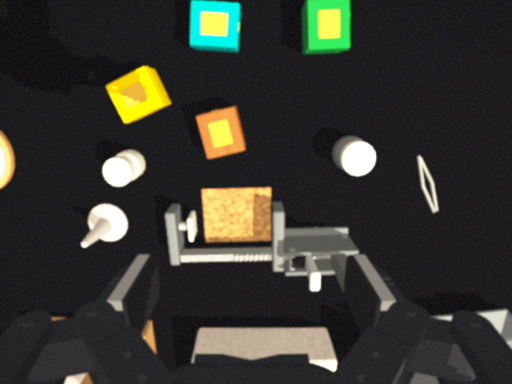

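The wrist view (image down = +x, right = +y) shows the wooden box at (221,132), cork at (202..272, 188..242), pad at (191,227), and trigger and post around (315,270). Now I'll compute the clamp frame and the box pose.

```bash
cat > m.py <<'E'
from h import *
def clampfit(c,s,P=None):
    P=cloud(c,s) if P is None else P
    hsv=cv2.cvtColor(c["image"],cv2.COLOR_BGR2HSV)
    m=((hsv[...,0]>8)&(hsv[...,0]<28)&(hsv[...,1]>60)&(hsv[...,2]>60)&(abs(P[...,2])<12)&(abs(P[...,0]-600)<90)&(abs(P[...,1]+80)<100)).astype(np.uint8)
    ct=max(cv2.findContours(m,0,1)[0],key=cv2.contourArea)
    w=cast(c,ct.reshape(-1,2),0,s)[:,:2]
    return cv2.minAreaRect(w.astype(np.float32))
def boxfit(c,s,near,P=None,z=44):
    P=cloud(c,s) if P is None else P
    m=((abs(P[...,2]-z)<7)&(np.hypot(P[...,0]-near[0],P[...,1]-near[1])<48)).astype(np.uint8)
    hsv=cv2.cvtColor(c["image"],cv2.COLOR_BGR2HSV); m&=(hsv[...,1]>90).astype(np.uint8)
    ct=max(cv2.findContours(m,0,1)[0],key=cv2.contourArea)
    w=cast(c,ct.reshape(-1,2),z,s)[:,:2]
    return cv2.minAreaRect(w.astype(np.float32))
E
python3 - <<'E'
import pickle;from m import *
s,c=pickle.load(open("w1.pkl","rb"));P=cloud(c,s)
print("cork",clampfit(c,s,P),"box",boxfit(c,s,(475,-97),P))
for z0,z1,n in((105,119,"post"),(99,111,"trig"),(40,49,"jaws")):
    k=(P[...,2]>z0)&(P[...,2]<z1)&(P[...,0]>540)&(P[...,0]<700)&(abs(P[...,1]+20)<200)
    v,u=np.nonzero(k);Q=P[k];print(n,len(Q))
    nl,lab,st,ce=cv2.connectedComponentsWithStats(k.astype(np.uint8))
    for i in range(1,nl):
        if st[i,4]>15:
            q=P[lab==i];print(st[i],np.round(q.min(0)),np.round(q.max(0)),np.round(np.median(q,0)))
d=pickle.load(open("cams.pkl","rb"))["top"]
print("top",clampfit(d,None),boxfit(d,None,(470,-97)))
E
```

```text
cork ((595.8383178710938, -81.29873657226562), (89.46144104003906, 105.59967803955078), 1.1867587566375732) box ((468.5127868652344, -98.29015350341797), (56.110801696777344, 50.36916732788086), 13.724566459655762)
post 218
[341 270   4  23  40] [628.  51. 105.] [654.  55. 114.] [640.  52. 110.]
[309 272  12  19 178] [629.  12. 105.] [654.  25. 111.] [641.  18. 108.]
trig 249
[339 267   7  22  54] [627.  51.  99.] [651.  57. 111.] [638.  52. 104.]
[309 271  12  20 195] [629.  12. 100.] [654.  25. 111.] [641.  18. 108.]
jaws 1848
[272 209  82  63 957] [571. -32.  40.] [664.  84.  49.] [624. -20.  46.]
[165 211  16  54 566] [ 574. -177.   40.] [ 654. -161.   48.] [ 612. -168.   46.]
[188 219   5  22  71] [ 586. -147.   40.] [ 617. -141.   42.] [ 601. -144.   41.]
[234 255  23   6  96] [640. -84.  40.] [649. -53.  43.] [645. -68.  41.]
[258 255  10   6  42] [640. -50.  40.] [649. -37.  44.] [644. -42.  41.]
[312 255   9   4  22] [641.  27.  40.] [646.  39.  43.] [643.  34.  41.]
[315 260  17   7  57] [645.  32.  40.] [656.  54.  49.] [654.  44.  46.]
top ((597.9823608398438, -81.73919677734375), (90.03162384033203, 108.30763244628906), 0.6520629525184631) ((472.14007568359375, -98.30966186523438), (56.593074798583984, 50.15687942504883), 13.207508087158203)
```

```bash
cat >> m.py <<'E'
O=np.array([599.7,-72.0]);TH=0.023
def tow(l): c,s=np.cos(TH),np.sin(TH);return O+np.array([[c,-s],[s,c]])@np.array(l[:2],float)
def tol(w): c,s=np.cos(TH),np.sin(TH);return np.array([[c,s],[-s,c]])@(np.array(w[:2],float)-O)
def att(phi): # tool down, tool x = -clamp x, tool y = clamp y, rotated phi in clamp frame
    return quat(R.from_euler('z',TH+phi)*R.from_matrix(np.array([[-1,0,0],[0,1,0],[0,0,-1.]])))
E
python3 - <<'E'
import pickle;from m import *
from rig import bot
s,c=pickle.load(open("w1.pkl","rb"));P=cloud(c,s)
print("teal",boxfit(c,s,tuple(cast(c,[(215,25)],44,s)[0,:2]),P), "tip",bot.tip_reach)
b=tol((470,-98.3));phi0=np.radians(13.5)-TH;print("box local",b,phi0)
def tcp(b,phi,gap): 
    l=np.array(b)-(28+11+gap)*np.array([np.cos(phi),np.sin(phi)]);return tow(l)
# path
path=[];p=b.copy();dx=10
while p[0]<-43:
    phi=phi0*np.clip((-45-p[0])/45,0,1); h=phi+np.radians(3)
    p=p+dx*np.array([1,np.tan(h)]);path.append((p.copy(),phi0*np.clip((-45-p[0])/45,0,1)))
print([(np.round(a,0),round(f,2)) for a,f in path])
pickle.dump((b,phi0,path),open("path.pkl","wb"))
w=tcp(b,phi0,6);print("start",w,"pad rear x",w[0]-11)
for z in(110,30):print(bot.ik([*w,z],att(phi0)))
E
```

```text
teal ((342.9356384277344, -103.38530731201172), (56.32094192504883, 50.82453155517578), 86.14970397949219) tip 19.0
box local [-130.27054253  -23.31020696] 0.2126194490192345
[(array([-120.,  -21.]), np.float64(0.21)), (array([-110.,  -18.]), np.float64(0.21)), (array([-100.,  -15.]), np.float64(0.21)), (array([-90., -12.]), np.float64(0.21)), (array([-80., -10.]), np.float64(0.17)), (array([-70.,  -8.]), np.float64(0.12)), (array([-60.,  -6.]), np.float64(0.07)), (array([-50.,  -5.]), np.float64(0.02)), (array([-40.,  -4.]), np.float64(0.0))]
start [ 426.24335358 -108.80504137] pad rear x 415.24335358210453
[-3.33222734e-01  2.41432489e-01  1.96116113e+00 -4.44089210e-16
  9.38999037e-01 -2.13963851e+00]
[-3.33222734e-01  3.98561835e-01  1.99682573e+00 -4.44089210e-16
  7.46205085e-01 -2.13963851e+00]
```

Run:
```python
import pickle;from m import *
from rig import bot
b,phi0,path=pickle.load(open("path.pkl","rb"))
def tcp(b,phi,gap): return tow(np.array(b)-(39+gap)*np.array([np.cos(phi),np.sin(phi)]))
w=tcp(b,phi0,10)
bot.move_to([*w,120],att(phi0)); bot.move_gripper(24)
bot.servo_line([*w,30],speed=120)
for p,f in path[3:]:
    bot.servo_line([*tcp(p,f,0),30],att(f),speed=60)
s=bot.read_state();print(s["clock"],tol(s["ee_pos"]),s["ft_force"])
c=bot.read_camera("wrist");t=bot.read_camera("top");pickle.dump((s,c,t),open("w2.pkl","wb"))
cv2.imwrite("pics/w2.png",c["image"])
for n,cc,ss in(("w",c,s),("t",t,None)):
    try:
        r=boxfit(cc,ss,tow((-40,-4)));print(n,r,tol(r[0]))
    except Exception as e: print(n,e)
```

```text
7.5833 [-79.33850358  -3.7824951 ] [0.07048092 1.00941213 0.23796373]
w ((527.6627197265625, -77.63512420654297), (9.458520889282227, 25.172565460205078), 0.20212118327617645) [-72.14782368  -3.97692241]
t max() iterable argument is empty
```

View pics/w2.png

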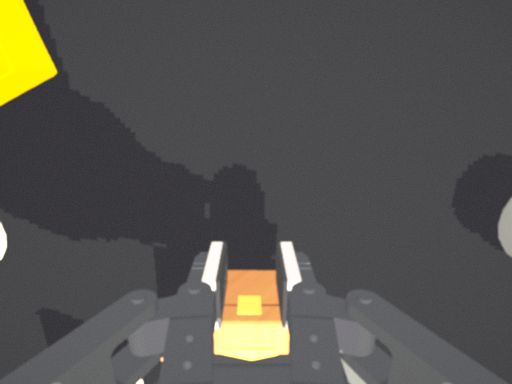

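The picture shows the wooden box at (250,310) in front of the two fingers, square to them and still in contact. Now I'll push it the rest of the way, back off and look.

Run:
```python
import pickle;from m import *
from rig import bot
bot.servo_line([*tow((-41,-1)),30],att(0),speed=60)
print(bot.read_state()["ft_force"])
bot.servo_line([*tow((-60,-1)),30],speed=100)
bot.servo_line([*tow((-75,10)),200],speed=200)
s=bot.read_state();c=bot.read_camera("wrist");t=bot.read_camera("top");pickle.dump((s,c,t),open("w3.pkl","wb"))
cv2.imwrite("pics/w3.png",c["image"]);print(s["clock"])
for n,cc,ss in(("w",c,s),("t",t,None)):
    try:
        r=boxfit(cc,ss,tow((0,-1)));print(n,r,tol(r[0]))
    except Exception as e: print(n,e)
```

```text
[ 0.26954751 -0.9996527   0.25302653]
9.825
w ((594.8972778320312, -73.75819396972656), (59.19951248168945, 49.20338821411133), 1.386642575263977) [-4.8418868  -1.64727608]
t max() iterable argument is empty
```

View pics/w3.png

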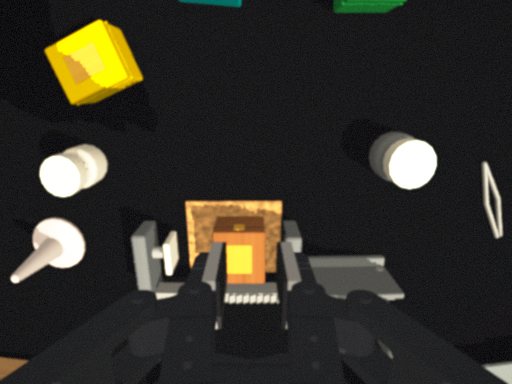

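The box stands between the jaws at (240,258), square and on the cork. I'll check its x against the jaws' front edges in the same picture.

Run:
```python
import pickle;from m import *
s,c,t=pickle.load(open("w3.pkl","rb"));P=cloud(c,s)
L=P.copy();cs,sn=np.cos(TH),np.sin(TH);d=P[...,:2]-O
L[...,0]=d[...,0]*cs+d[...,1]*sn;L[...,1]=-d[...,0]*sn+d[...,1]*cs
def f(n,y0,y1,z0,z1,x0=-60,x1=70,ax=0):
    k=(L[...,1]>y0)&(L[...,1]<y1)&(L[...,2]>z0)&(L[...,2]<z1)&(L[...,0]>x0)&(L[...,0]<x1)
    q=L[k];print(n,len(q),np.round(np.percentile(q,[1,3,50,97,99],axis=0),1).tolist())
f("movjaw",-115,-80,43,50);f("fixjaw",36,60,43,50);f("box",-30,30,41,48);f("boxface",-20,18,8,36,-40,-20);f("cork",-50,-30,-6,6);f("pad",-82,-60,10,44,-20,20)
```

```text
movjaw 763 [[-26.4, -104.4, 43.2], [-25.6, -103.6, 43.5], [0.4, -96.8, 45.8], [30.4, -91.0, 47.2], [31.9, -90.8, 47.6]]
fixjaw 174 [[-27.3, 41.5, 43.1], [-26.1, 42.4, 43.3], [-21.2, 51.0, 45.7], [-11.8, 56.0, 47.2], [-11.4, 56.2, 47.2]]
box 2272 [[-30.6, -24.3, 41.2], [-30.1, -20.4, 41.7], [-5.6, 3.7, 44.3], [44.4, 22.2, 45.9], [47.6, 23.0, 46.3]]
boxface 399 [[-31.7, -19.4, 8.5], [-31.5, -18.7, 9.1], [-30.6, -0.6, 22.6], [-30.0, 16.7, 35.1], [-29.9, 17.6, 35.4]]
cork 1108 [[-59.1, -49.9, -1.2], [-58.1, -49.5, -0.8], [-27.7, -40.6, 0.9], [9.3, -31.0, 2.3], [11.6, -30.3, 2.6]]
pad 476 [[-16.2, -81.5, 10.2], [-16.1, -80.6, 11.5], [-2.5, -70.6, 32.8], [15.0, -69.9, 41.8], [16.0, -69.8, 42.0]]
```

Run:
```python
import pickle;from m import *
from rig import bot
a=att(0)
bot.servo_line([*tow((-60,-1)),30],speed=200)
bot.servo_line([*tow((-38.4,-0.5)),30],speed=60)
bot.servo_line([*tow((-60,-1)),30],speed=100)
bot.servo_line([*tow((-50,20)),190],speed=200)
bot.move_gripper(85,20)
bot.move_to([*tow((45,121)),190],a)
s=bot.read_state();c=bot.read_camera("wrist");pickle.dump((s,c),open("w4.pkl","wb"))
cv2.imwrite("pics/w4.png",c["image"]);print(s["clock"],s["grip_width"],s["ft_force"],tol(s["ee_pos"]))
print(bot.ik([*tow((45,121)),85],a))
```

```text
13.9917 84.71360113357152 [ 0.83635217 -0.11999941 -0.21771229] [ 44.90522258 121.2716415 ]
[ 2.08644376e-02  6.72644348e-01  1.37623575e+00 -4.44089210e-16
  1.09271256e+00 -1.57293189e+00]
```

View pics/w4.png

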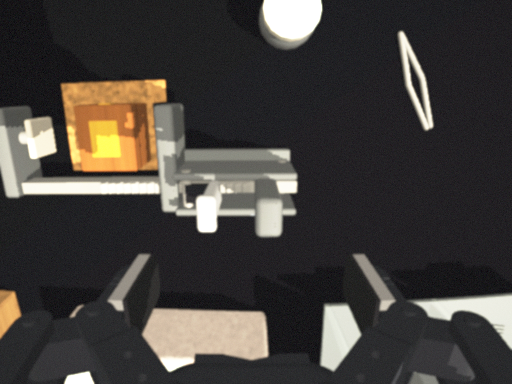

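The view holds it all: pad (40,138), box (112,138), trigger head (207,206), post (268,210). I'll measure those before descending.

```bash
cat >> m.py <<'E'
def loc(c,s):
    P=cloud(c,s);L=P.copy();cs,sn=np.cos(TH),np.sin(TH);d=P[...,:2]-O
    L[...,0]=d[...,0]*cs+d[...,1]*sn;L[...,1]=-d[...,0]*sn+d[...,1]*cs;return L
def f(L,n,x,y,z):
    k=np.all([(L[...,i]>r[0])&(L[...,i]<r[1]) for i,r in enumerate((x,y,z))],0)
    q=L[k];print(n,len(q),np.round(np.percentile(q,[2,50,98],axis=0),1).tolist() if len(q) else "")
def report(c,s,j=5):
    L=loc(c,s)
    f(L,"movjaw",(-60,35),(-125+j,-80+j),(43,50));f(L,"padtop",(-15,15),(-90+j,-55+j),(36,42.8))
    f(L,"boxtop",(-60,35),(-30,45),(42.3,45.3));f(L,"fixface",(-20,30),(36,60),(45,49))
    f(L,"trig",(20,70),(70,110),(102,114));f(L,"post",(20,70),(112,150),(110,120))
E
python3 - <<'E'
import pickle;from m import *
s,c=pickle.load(open("w4.pkl","rb"));report(c,s)
E
```

```text
movjaw 693 [[-23.5, -102.4, 43.3], [11.9, -93.7, 45.5], [34.2, -90.3, 47.1]]
padtop 296 [[-14.5, -75.1, 36.3], [-0.1, -71.0, 40.1], [14.3, -69.0, 42.1]]
boxtop 3538 [[-25.8, -25.4, 42.6], [-0.2, 0.0, 44.1], [27.6, 41.8, 45.2]]
fixface 931 [[-19.1, 42.4, 45.1], [5.2, 49.3, 46.0], [29.0, 56.0, 47.3]]
trig 682 [[32.1, 84.1, 104.3], [43.4, 90.5, 107.6], [56.4, 96.4, 109.0]]
post 1021 [[30.9, 124.1, 111.0], [42.8, 132.4, 114.6], [56.1, 141.1, 116.1]]
```

Run:
```python
import pickle;from m import *
from rig import bot
hit=bot.servo_line([*tow((44.3,121.7)),85],speed=110,until_force=8);print("hit",hit)
s=bot.read_state();f0=s["ft_force"];print(s["clock"],f0)
cs,sn=np.cos(TH),np.sin(TH)
def rd():
    s=bot.read_state();d=s["ft_force"]-f0
    print(round(s["clock"],2),"w",round(s["grip_width"],1),"gf",round(s["grip_force"],1),"Fy",round(-d[0]*sn+d[1]*cs,2),"Fz",round(d[2],1),"y",round(tol(s["ee_pos"])[1],1));return s
for k in range(3):
    if k==0:
        for w in(66,56,46): bot.move_gripper(w,20);rd()
    bot.move_gripper(38.5,20);rd()
    bot.move_gripper(84,20);rd()
s=bot.read_state();c=bot.read_camera("wrist");pickle.dump((s,c),open("w5.pkl","wb"))
cv2.imwrite("pics/w5.png",c["image"]);report(c,s,40)
```

```text
hit False
15.15 [0.34682119 0.34886711 0.59222054]
15.48 w 65.9 gf 1.7 Fy -4.07 Fz 1.5 y 121.4
15.75 w 55.9 gf 3.2 Fy -6.57 Fz 4.0 y 121.1
16.02 w 45.7 gf 3.9 Fy -7.49 Fz 4.3 y 120.9
16.28 w 38.8 gf 9.6 Fy 2.14 Fz 7.6 y 122.3
16.8 w 84.0 gf 0.0 Fy -0.28 Fz -0.5 y 121.9
17.33 w 38.7 gf 10.4 Fy 3.62 Fz 7.8 y 122.3
17.85 w 84.0 gf 0.0 Fy -0.66 Fz -0.5 y 121.8
18.38 w 38.3 gf 10.4 Fy 2.59 Fz 7.9 y 122.3
18.9 w 84.0 gf 0.0 Fy 0.2 Fz -0.0 y 121.8
movjaw 0 
padtop 5 [[-0.5, -20.4, 42.5], [13.0, -18.5, 42.6], [14.0, -17.0, 42.8]]
boxtop 6404 [[-25.8, -18.5, 42.6], [0.9, 6.0, 44.1], [27.7, 42.3, 45.2]]
fixface 2250 [[-19.0, 42.5, 45.1], [3.6, 49.6, 46.0], [28.8, 56.4, 47.3]]
trig 2919 [[31.5, 73.9, 102.6], [40.2, 88.0, 107.6], [55.4, 96.2, 113.1]]
post 3115 [[30.7, 123.8, 110.7], [41.0, 131.9, 114.6], [55.7, 140.4, 116.0]]
```

View pics/w5.png

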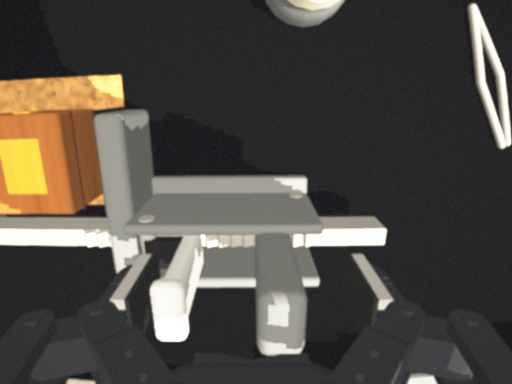

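The trigger works: the bar's end now sticks out to (385,230), and the box at (40,160) stands near the fixed jaw (125,160). The bar end (y = 155 + jaw) gives the jaw travel directly.

```bash
cat >> m.py <<'E'
def barend(c,s):
    L=loc(c,s);k=(L[...,0]>38)&(L[...,0]<48)&(L[...,2]>37)&(L[...,2]<46)&(L[...,1]>158)
    b=L[...,1][k]; e=np.percentile(b,97) if len(b)>5 else None
    k=(abs(L[...,0])<20)&(L[...,2]>42)&(L[...,2]<45.2)&(L[...,1]>-30)&(L[...,1]<39.5)
    y=L[...,1][k]; return e,None if e is None else e-155,"box top +y edge",np.percentile(y,99) if len(y) else None
E
python3 - <<'E'
import pickle;from m import *
for n in("w4","w5"):
    s,c=pickle.load(open(n+".pkl","rb"));print(n,barend(c,s))
E
```

```text
w4 (np.float64(160.51863519457433), np.float64(5.51863519457433), 'box top +y edge', np.float64(22.435695439079037))
w5 (np.float64(197.6908001716586), np.float64(42.690800171658594), 'box top +y edge', np.float64(22.791333032679304))
```

```bash
cat >> m.py <<'E'
from rig import bot
def rd(n=""):
    s=bot.read_state();c=bot.read_camera("wrist");d=s["ft_force"];cs,sn=np.cos(TH),np.sin(TH);y=tol(s["ee_pos"])[1]
    e=barend(c,s)
    print(n,round(s["clock"],2),"w",round(s["grip_width"],1),"gf",round(s["grip_force"],1),"Fy",round(-d[0]*sn+d[1]*cs,2),"y",round(y,1),"q~",round(y-s["grip_width"]/2-84,1),"jaw,edge",None if e[0] is None else round(e[1],1),None if e[3] is None else round(e[3],1));return s,c
E
python3 - <<'E'
from m import *
bot.move_gripper(38.5,25);rd("sq4")
bot.move_gripper(84);rd("rel")
bot.move_gripper(55);rd("sq5")
bot.move_gripper(84);rd("rel")
E
```

```text
sq4 19.48 w 39.0 gf 10.6 Fy 4.11 y 122.3 q~ 18.8 jaw,edge 56.4 33.1
rel 20.04 w 83.8 gf 0.0 Fy 0.36 y 121.9 q~ -4.1 jaw,edge 56.4 33.1
sq5 20.49 w 54.9 gf 3.5 Fy -5.63 y 120.8 q~ 9.3 jaw,edge 60.6 37.5
rel 20.94 w 84.0 gf 0.0 Fy 0.35 y 121.9 q~ -4.1 jaw,edge 60.5 37.6
```

Run:
```python
from m import *
p=bot.read_state()["ee_pos"];bot.servo_line([*tow((44.3,123.0)),p[2]],speed=50)
bot.move_gripper(84.5,30)
for w in(66,58,54,51,48):
    bot.move_gripper(w);s,c=rd(w)
cv2.imwrite("pics/w6.png",c["image"])
```

```text
66 21.78 w 66.3 gf 1.8 Fy -4.61 y 122.7 q~ 5.5 jaw,edge 60.8 37.5
58 22.08 w 58.1 gf 3.2 Fy -6.77 y 122.4 q~ 9.4 jaw,edge 61.0 37.5
54 22.35 w 54.3 gf 3.8 Fy -7.83 y 122.3 q~ 11.1 jaw,edge 62.4 39.2
51 22.62 w 50.7 gf 4.1 Fy -8.88 y 122.2 q~ 12.8 jaw,edge 63.7 39.2
48 22.88 w 48.3 gf 4.6 Fy -9.12 y 122.0 q~ 13.9 jaw,edge 65.0 39.1
```

Run:
```python
from m import *
bot.move_gripper(84.5,30);rd("rel")
for w in(64,58,55,52,50,48):
    bot.move_gripper(w);bot.dwell(0.1);s,c=rd(w)
cv2.imwrite("pics/w6.png",c["image"])
```

```text
rel 23.38 w 84.3 gf 0.0 Fy 1.15 y 123.3 q~ -2.8 jaw,edge 65.2 39.1
64 23.88 w 63.9 gf 2.7 Fy -4.85 y 122.5 q~ 6.5 jaw,edge 65.2 39.1
58 24.26 w 57.9 gf 4.6 Fy -8.84 y 121.9 q~ 9.0 jaw,edge 67.3 39.2
55 24.62 w 55.0 gf 5.6 Fy -10.6 y 121.6 q~ 10.1 jaw,edge 68.0 39.2
52 24.99 w 52.0 gf 6.4 Fy -12.48 y 121.4 q~ 11.4 jaw,edge 68.7 39.1
50 25.36 w 50.1 gf 7.1 Fy -14.69 y 121.2 q~ 12.2 jaw,edge 69.5 39.2
48 25.73 w 48.0 gf 7.6 Fy -15.44 y 121.1 q~ 13.1 jaw,edge 70.4 39.1
```

View pics/w6.png

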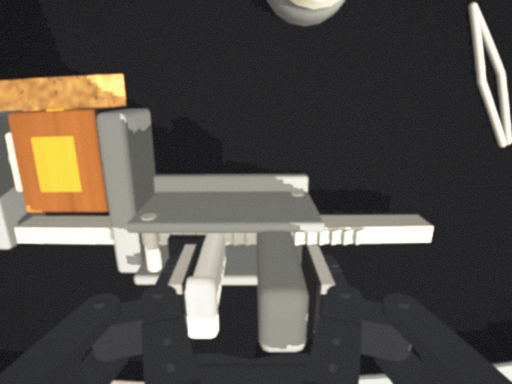

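The box sits flush against the fixed jaw (edge at column 100), the pad is on it (15,165) and the moving jaw is at (5,200). I'll check the press from the moving jaw's inner face.

Run:
```python
from m import *
ys=[]
s=bot.read_state();c=bot.read_camera("wrist");L=loc(c,s)
k=(L[...,1]<-14)&(L[...,1]>-50)&(L[...,2]>5)&(L[...,2]<44)&(L[...,0]>-35)&(L[...,0]<39)
k[:,40:]=False
q=L[k];print(len(q));h,e=np.histogram(q[:,1],np.arange(-50,-13,1));print(list(zip(e[:-1].astype(int),h)))
for a,b in((-28,-20),(18,28),(28,38)):
    g=q[(q[:,0]>a)&(q[:,0]<b)];print(a,b,len(g),np.round(np.percentile(g,[10,50,90],axis=0),1).tolist() if len(g) else "")
# box top edges and fixed jaw top inner edge
k=(abs(L[...,0])<12)&(L[...,2]>42.5)&(L[...,2]<45.3)&(L[...,1]<45)&(L[...,1]>-30);print("box y",np.percentile(L[...,1][k],[0.5,2,98]))
F=[]
for i in range(8):
    s=bot.read_state();F.append(s["ft_force"]);bot.dwell(.03)
print(np.mean(F,0),np.std(F,0),s["clock"],s["moment"])
```

```text
1676
[(np.int64(-50), np.int64(0)), (np.int64(-49), np.int64(0)), (np.int64(-48), np.int64(0)), (np.int64(-47), np.int64(0)), (np.int64(-46), np.int64(0)), (np.int64(-45), np.int64(0)), (np.int64(-44), np.int64(0)), (np.int64(-43), np.int64(0)), (np.int64(-42), np.int64(0)), (np.int64(-41), np.int64(0)), (np.int64(-40), np.int64(0)), (np.int64(-39), np.int64(0)), (np.int64(-38), np.int64(0)), (np.int64(-37), np.int64(0)), (np.int64(-36), np.int64(0)), (np.int64(-35), np.int64(2)), (np.int64(-34), np.int64(0)), (np.int64(-33), np.int64(1)), (np.int64(-32), np.int64(1)), (np.int64(-31), np.int64(2)), (np.int64(-30), np.int64(0)), (np.int64(-29), np.int64(2)), (np.int64(-28), np.int64(2)), (np.int64(-27), np.int64(12)), (np.int64(-26), np.int64(34)), (np.int64(-25), np.int64(333)), (np.int64(-24), np.int64(1030)), (np.int64(-23), np.int64(225)), (np.int64(-22), np.int64(7)), (np.int64(-21), np.int64(0)), (np.int64(-20), np.int64(0)), (np.int64(-19), np.int64(0)), (np.int64(-18), np.int64(0)), (np.int64(-17), np.int64(0)), (np.int64(-16), np.int64(2)), (np.int64(-15), np.int64(23))]
-28 -20 152 [[-27.1, -26.6, 11.4], [-25.1, -24.3, 25.3], [-21.0, -23.4, 29.5]]
18 28 356 [[19.2, -24.2, 27.6], [23.4, -23.5, 35.5], [27.0, -22.8, 42.5]]
28 38 395 [[29.0, -24.3, 25.8], [33.1, -23.5, 34.7], [37.0, -22.9, 42.5]]
box y [-8.15809537 -6.92244247 41.33851676]
[ -2.13626578 -15.42294417   9.97354565] [0.29473427 0.70982114 0.45833306] 26.0583 [-2.40124932  0.31410071 -0.01168567]
```

The jaw face sits about 15 mm from the box, so the pad is pressed about 6 mm, and the force suggests 6.5 to 7 mm. I'll add a touch more squeeze and hand in if it holds.

Run:
```python
from m import *
bot.move_gripper(46.8);bot.dwell(0.6);ys=[]
for i in range(4):
    s,c=rd("end");L=loc(c,s)
    k=(L[...,1]<-18)&(L[...,1]>-30)&(L[...,2]>20)&(L[...,2]<43)&(L[...,0]>18)&(L[...,0]<38);k[:,40:]=False
    ys.append(np.median(L[...,1][k]));bot.dwell(.1)
print(ys)
if -23.6<np.mean(ys)<-21.2 and s["grip_width"]<47.8: print(bot.finish_job())
```

```text
end 26.91 w 47.1 gf 7.9 Fy -15.56 y 120.9 q~ 13.4 jaw,edge 70.7 39.1
end 27.06 w 47.1 gf 7.9 Fy -15.72 y 120.9 q~ 13.4 jaw,edge 70.7 39.1
end 27.21 w 46.9 gf 7.9 Fy -14.97 y 120.9 q~ 13.5 jaw,edge 70.6 39.2
end 27.36 w 46.9 gf 7.9 Fy -15.07 y 121.0 q~ 13.5 jaw,edge 70.7 39.2
[np.float64(-23.136031801536284), np.float64(-23.05894443001656), np.float64(-23.0663983551446), np.float64(-23.077604263499097)]
the job is handed in; nothing more can be done
None
```

I handed the job in at about 27 s with the trigger still squeezed: the wooden box is square against the fixed jaw and the pad is pressed about 6.5 mm (half is 7 mm) by camera and force estimates.

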